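Hold the polisher's spring gate wide open

TASK

Open the guard of the bench polisher: squeeze the catch nearer the gate's hinge fully together first, then the catch nearer the gate's free edge, and swing the gate by its handle out past its detent until it stands about square to the front of the guard. The gate springs back if let go, so finish while still holding it wide open and still; leave the brick, the jar and the ring clamp where they are.

Things in the scene. Friction and masses are not known exactly. Their poses are not given: they have to be found in the camera images.
- guard: Fixed box guard, 220 deep x 270 wide x 130 mm high (roof top), grey base, aluminium posts and rails, clear sides, barred roof and gate, a green polisher inside. A gate closes its open front, which faces the robot. Origin under its centre, on the bench; x towards its back, y towards the gate's hinge side (left seen from the robot), z up. Turned up to 0.2 rad either way.
- catch_hinge_mid (a point): Catch nearer the hinge, on the roof near its front edge: two upright steel plates, 22 mm along the guard's x, 8 mm thick, tops 163 mm above the bench, pinched along the guard's y: fixed post on -y, sliding tab on +y, each centred 17 mm from this fixed point (150 mm above the bench) at joint 0. Outside width 42 mm; fully squeezed 26 mm, the pair's middle then 8 mm to -y of this point.
- catch_free_mid (a point): The catch nearer the gate's free edge, 110 mm to -y of the other along the guard's y; same shape, sizes and directions (fixed post on -y, sliding tab on +y). On both, a flat arm (up to 141 mm above the bench) runs forward from the tab's foot to a hook in front of a pin on the gate.
- catch_hinge (a joint): Slide of the tab of the catch nearer the hinge, m: 0 as built (starts 0 to 3 mm), 0.016 fully squeezed; its hook is clear of the gate's pin beyond 0.010. Slides with about 4 N of friction, has no spring: it stays where it is pushed.
- catch_free (a joint): The same for the catch nearer the free edge.
- gate (a joint): Gate angle, rad: 0 shut, grows as it swings towards the robot about its upright hinge (clockwise from above); 1.57 square to the front, stop at 1.75. A spring pulls it shut (about 1 N at the handle when shut, 3.5 N wide). A ball detent resists at about 0.55 to 0.75 rad (5 to 6 N at the handle), then gives way. Let go, the gate swings shut. Locked while a catch holds it.
- gate_handle (a point): On the axis of the gate's handle, an upright round steel bar, 16 mm in diameter, 45 mm in front of the gate's middle plane (31 mm gap behind it), 165 mm along the gate from the hinge, 171 mm from the hinge axis. Bar top 175 mm, this point 155 mm above the bench; free all round down to a bracket at 104 mm. Moves with the gate.
- gate_hinge (a point): Point on the gate's upright hinge axis, 155 mm above the bench, at the guard's left front corner seen from the robot (105 mm in front of the guard's centre, 105 mm to the hinge side). The gate, 200 x 12 mm in plan, top edge 125 mm above the bench, runs from here to -y when shut.
- brick: Loose pale soldering brick, 115 x 65 x 32 mm, lying on the bench off the guard's free-edge side. Origin under its centre. Leave alone.
- flux_jar: Loose small glass jar with black lid, 56 mm across, 65 mm high, on the hinge side of the guard. Origin under its centre. Leave alone.
- ring_clamp: Loose wooden ring clamp with a steel collar, 120 x 28 x 26 mm, lying beside the guard on its free-edge side. Origin under its centre. Leave alone.

How it is judged:
By the outcome, as a careful person would: the job done as asked, in the order asked, and still so for the second after the job is handed in, while the arm keeps its last pose, push and grip.
It also fails if it takes over 56 s, if anything falls off the work surface, if the arm or the gripper's body presses on something with over 40 N, if the wrist force passes 120 N, or if a joint passes its speed limit or range.

ROBOT

A 6-joint arm with a two-finger parallel gripper is mounted at the origin on the work surface. World frame = base frame: x ahead of the robot, y to its left, z up, the work surface at z = 0. Lengths are in m, angles in rad, forces in N, time in s.
With the tool pointing down it reaches from about 0.375 to 0.9 m from the base axis. Payload 3.1 kg.
Tool frame: the origin (TCP) lies at the very end of the fingers, on their centre line; the grasp point (between the pads) lies 19 mm behind it; x points along the fingers, y is the direction in which the jaws open and shut, and the axes are right-handed (so a half turn about x gives the same grasp; the last joint's range is limited). The gripper opens to 87 mm and grips with 3 to 60 N. Pads are 19 mm wide; open, the fingers measure 117 mm over their backs; the gripper's body (75 mm by 190 mm) begins 51 mm behind the grasp point.
Start: joints at [0.935, 0.527, 1.433, -0, 1.181, -0.178], TCP at [0.276, 0.561, 0.223] pointing down, gripper open.
Joint ranges: [-3.08, 3.08], [-0.75, 2.2], [0.22, 2.44], [-1.43, 4.57], [0, 2.65], [-2.85, 2.85]. Speed limits (rad/s): [2.79, 2.79, 3.14, 3.14, 3.14, 3.14].

INTERFACE

Orientations are given as a unit quaternion [x, y, z, w].
In Python, from rig import robot gives the robot as it stands.
- The arm moves only by the tool carry_out, never from a script. Its argument "commands" is a list that holds one entry, the list of rows, each a list of 5 numbers: the opening, from 0 (shut) to 1 (fully open), then the shift along the tool's x, y, z in mm, then the turn about the tool's x in degrees. In form: [[[hand, x, y, z, twist], ...]]. A call has 1 to 8 rows; each row shifts and turns the pose as measured when the row begins, along the tool's axes as they then stand; what a row does not reach is not made up. A row lasts 1/12 s, in which the tool goes at most 41.7 mm and 7.16 degrees, less where a joint would pass 70% of its speed; a pose out of reach is approached as far as the arm can. A call with a gripper value outside its range is refused whole. The fingers move at their own pace and stop on an object; "force" is the grip in N (left out, the last holds). Time passes only in rows, so rows that do not move let the fingers close. It gives the time, the measured TCP pose, the force and the opening at its end, in the units of the state.
- robot.get_obs(): the state, without advancing time (a new reading comes with each control period).
- robot.camera(name): name is "side" or "top"; returns the picture (480x640x3 uint8, red, green, blue); there is no depth.
- robot.camera_model(name): a dict with "fx", "fy", "cx", "cy" (pixels), "k1" (the pictures are not rectified: a ray, as slopes to the right and down, at radius r is drawn at 1 + k1 r^2 times it, then the intrinsics apply), "R" (3x3) and "t" (3): a world point X has camera coordinates R X + t. Camera axes: x right, y down, z forward; pixel columns grow to the right and rows downward; lengths in m; the calibration is good to about 2 mm. A picture is of the moment at which its call begins. camera_model takes no time and is no camera call.
- robot.hand_in(): hands the job in, once; it reports no verdict.
The state is a dict: "time": time; "q": joint angles; "joint_velocities": joint speeds; "joint_torque": joint torques, N m; "position": TCP position; "tool_rot": TCP orientation; "ft_force": force on the tool from outside, world axes, zero at the start; "moment": the same for the moment, N m; "grip_width": finger opening in m.
Only numpy, scipy, OpenCV 4.12 (cv2) and the standard library are available. Lean on these libraries where they do the work, as an engineer would, in place of code of your own. Each camera call takes 0.05 s, during which the arm holds its last target. There are 200 camera calls.

## Working session

There is one attempt and no reset: what is moved stays moved. The work goes in short steps, Python scripts to look and compute and a tool call to move; the robot and the scene stay as the last step left them, time stands still between calls to the robot, and variables do not carry over. Pictures are saved under pics/ and viewed, on a budget of 10 in all, crops included, one or two more only if the job needs it, and the job is handed in when it is done.

Besides the shell and the picture viewer there is one more tool, called after "Request:" as a command line: name --argument value ..., lists and objects as JSON in quotes. carry_out: Moves the arm, as the interface text tells. Its arguments: {"type":"object","properties":{"commands":{"type":"array"},"force":{"type":"number"}},"required":["commands"]}

```bash
mkdir -p pics
python3 - <<'E'
from rig import robot
import cv2
o=robot.get_obs()
print({k:o[k] for k in('time','position','tool_rot','grip_width','ft_force')})
for n in('top','side'):
    im=robot.camera(n); cv2.imwrite(f'pics/{n}0.png',im[:,:,::-1]); print(n,robot.camera_model(n))
E
```

```text
{'time': 0.0, 'position': array([0.27520849, 0.56032738, 0.22155346]), 'tool_rot': array([ 0.1593959 ,  0.68903908, -0.16082734,  0.6884422 ]), 'grip_width': 0.08706934734774156, 'ft_force': array([-0.14808911, -0.49952644, -1.25859629])}
top {'fx': 497.52318068081536, 'fy': 497.52318068081536, 'cx': 330.7886734371107, 'cy': 246.97487819775682, 'k1': -0.10842192467184346, 'R': array([[ 0.01271226, -0.99928782, -0.03552819],
       [-0.98869911, -0.00725385, -0.14973795],
       [ 0.14937359,  0.0370302 , -0.98808719]]), 't': array([-0.03778476,  0.62144188,  0.87921292])}
side {'fx': 456.7992664458728, 'fy': 456.7992664458728, 'cx': 314.70302549060904, 'cy': 235.13678620307726, 'k1': -0.029475713178554585, 'R': array([[ 0.88522537, -0.46484609, -0.01715108],
       [-0.35278316, -0.64687415, -0.67609014],
       [ 0.30318327,  0.60454275, -0.73661928]]), 't': array([-0.5825467 ,  0.25488493,  0.85452644])}
```

View pics/top0.png

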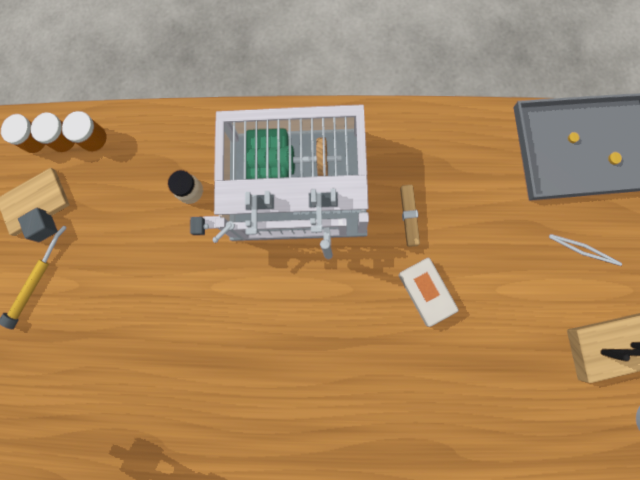

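View pics/side0.png

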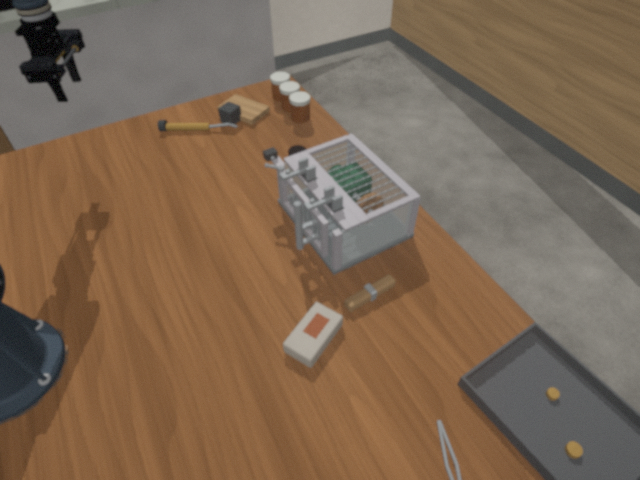

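The top view shows the guard at about (215–368, 105–240), with the catches near (258,200) and (322,198) and the handle at about (326,240). The jar is at (183,185), the clamp at (410,215) and the brick at (428,292). Next I'll zoom in on the guard in both views.

```bash
cat > h.py <<'E'
import numpy as np, cv2
from rig import robot
def ray(n,u,v):
    m=robot.camera_model(n); K=np.array([[m['fx'],0,m['cx']],[0,m['fy'],m['cy']],[0,0,1]])
    s=cv2.undistortPoints(np.array([[[u,v]]],float),K,np.array([m['k1'],0,0,0.]) if 1 else None)[0,0]
    return -m['R'].T@m['t'], m['R'].T@np.array([s[0],s[1],1])
def onz(n,u,v,z):
    c,d=ray(n,u,v); return c+d*(z-c[2])/d[2]
def proj(n,X):
    m=robot.camera_model(n); p=m['R']@np.array(X)+m['t']; s=p[:2]/p[2]; s=s*(1+m['k1']*(s@s))
    return np.array([m['fx']*s[0]+m['cx'],m['fy']*s[1]+m['cy']])
def crop(n,u0,v0,w,h,k,name):
    im=robot.camera(n)[v0:v0+h,u0:u0+w,::-1]
    im=cv2.resize(im,None,fx=k,fy=k,interpolation=cv2.INTER_CUBIC)
    for i in range(0,w,10): cv2.line(im,(i*k,0),(i*k,12 if i%50 else 30),(0,0,255),1)
    for i in range(0,h,10): cv2.line(im,(0,i*k),(12 if i%50 else 30,i*k),(0,0,255),1)
    cv2.imwrite(f'pics/{name}.png',im)
E
python3 - <<'E'
from h import *
crop('top',210,170,165,100,4,'topz'); crop('side',250,130,150,150,4,'sidez')
for p in [(216,212),(367,207),(364,107),(217,112)]: print(onz('top',*p,.13).round(4))
E
```

```text
[0.669  0.1652 0.13  ]
[ 0.6786 -0.0957  0.13  ]
[ 0.8611 -0.0905  0.13  ]
[0.8538 0.1738 0.13  ]
```

View pics/topz.png

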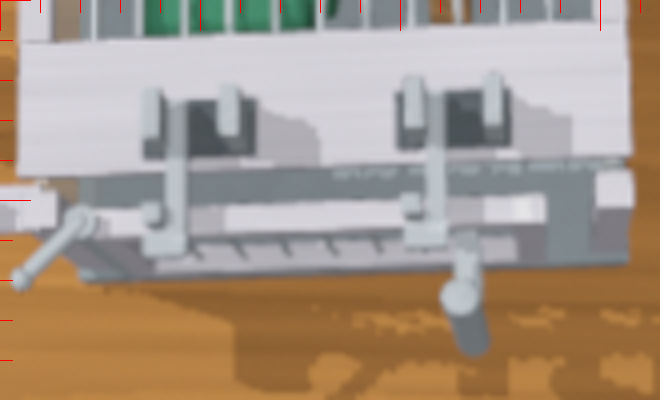

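View pics/sidez.png

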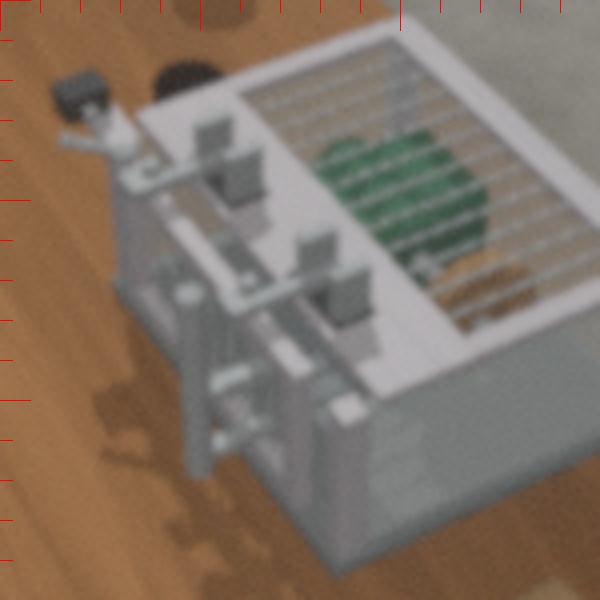

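Run:
```python
from h import *
P={k:onz('top',210+u/4,170+v/4,z) for k,u,v,z in[('ht',152,112,.163),('hp',229,110,.163),('ft',412,101,.163),('fp',493,99,.163),('hand',459,297,.175)]}
for k in P: print(k,P[k].round(4))
d=P['hp']-P['fp']; print('sep',np.linalg.norm(d),'yaw',np.arctan2(-d[0],d[1]))
print('tabs',np.linalg.norm(P['ht']-P['hp']),np.linalg.norm(P['ft']-P['fp']))
print('cam',-robot.camera_model('top')['R'].T@robot.camera_model('top')['t'])
# side check
for k,u,v,z in[('ht',213,122,.163),('hp',243,157,.163),('ft',318,238,.163),('fp',350,272,.163),('hand',190,293,.175)]:
    print('side',k,onz('side',250+u/4,130+v/4,z).round(4))
```

```text
ht [0.6855 0.103  0.163 ]
hp [0.6864 0.0706 0.163 ]
ft [ 0.6904 -0.0054  0.163 ]
fp [ 0.6913 -0.0389  0.163 ]
hand [ 0.6066 -0.0266  0.175 ]
sep 0.10963202753384182 yaw 0.04490218296123689
tabs 0.03231747870611495 0.03348245333968741
cam [ 0.48356817 -0.06580743  0.96045003]
side ht [0.6869 0.1031 0.163 ]
side hp [0.6875 0.0683 0.163 ]
side ft [ 0.6913 -0.0083  0.163 ]
side fp [ 0.693  -0.0385  0.163 ]
side hand [ 0.6102 -0.025   0.175 ]
```

```bash
cat >> h.py <<'E'
from scipy.spatial.transform import Rotation as Ro
def need(tgt,yang):
    "shift in tool mm and twist deg to reach tgt with tool y at world angle yang (or +180); tool x stays"
    o=robot.get_obs(); R=Ro.from_quat(o['tool_rot']).as_matrix()
    print('t',o['time'],'pos',o['position'].round(4),'w',round(o['grip_width'],4),'F',o['ft_force'].round(1),'q6',o['q'][5].round(2))
    print('x',R[:,0].round(3),'y',R[:,1].round(3),'yang',np.degrees(np.arctan2(R[1,1],R[0,1])).round(1))
    print('shift mm',(1000*R.T@(np.array(tgt)-o['position'])).round(1))
    a=np.degrees(yang-np.arctan2(R[1,1],R[0,1])); a=(a+90)%180-90
    print('twist (x down: sign flipped)',round(-a,1))
E
python3 - <<'E'
from h import *
need([.687,.0785,.23],np.pi/2+.045)
E
```

```text
t 0.2 pos [0.2754 0.5606 0.2219] w 0.0871 F [-0.4 -0.3 -0.3] q6 -0.18
x [-0.001 -0.001 -1.   ] y [ 0.441  0.897 -0.001] yang 63.8
shift mm [  -7.9 -251.1  582. ]
twist (x down: sign flipped) -28.7
```

Request:
carry_out --commands '[[[1,-2,-15.5,36,0],[1,-2,-15.5,36,0],[1,-2,-15.5,36,0],[1,-2,-15.5,36,0],[1,0,-15.5,36,0],[1,0,-15.5,36,0],[1,0,-15.5,36,0],[1,0,-15.5,36,0]]]' --force 20

```text
time: 0.87
position: [0.4809, 0.3211, 0.2277]
tool_rot: [0.155, 0.692, -0.154, 0.689]
ft_force: [-0.1, 1.5, -0.7]
grip_width: 0.087
```

Request:
carry_out --commands '[[[1,0,-15.5,36,0],[1,0,-15.5,36,0],[1,0,-15.5,36,0],[1,0,-15.5,36,0],[1,0,0,0,-7],[1,0,0,0,-7],[1,0,0,0,-7],[1,0,0,0,-7]]]'

```text
time: 1.53
position: [0.5967, 0.1856, 0.2253]
tool_rot: [-0.019, 0.707, 0.019, 0.707]
ft_force: [-0.4, 0.3, 0.3]
grip_width: 0.087
```

Run:
```python
from h import *
need([.687,.0785,.20],np.pi/2+.045)
```

```text
t 1.5333 pos [0.5967 0.1856 0.2253] w 0.087 F [-0.4  0.3  0.3] q6 -1.5
x [-0.001 -0.001 -1.   ] y [-0.054  0.999 -0.001] yang 93.1
shift mm [  25.3 -111.8   84.5]
twist (x down: sign flipped) 0.5
```

Request:
carry_out --commands '[[[1,0,-28,21,0],[1,0,-28,21,0],[1,0,-28,21,0],[1,0,-28,21,0],[1,10,0,0,0],[1,10,0,0,0],[1,0,0,0,0],[1,0,0,0,0]]]'

```text
time: 2.2
position: [0.688, 0.0746, 0.2007]
tool_rot: [-0.021, 0.709, 0.021, 0.705]
ft_force: [-0.3, -1.3, 0.5]
grip_width: 0.087
```

Run:
```python
from h import *
need([.687,.0785,.145],np.pi/2+.045)
crop('top',210,150,165,110,4,'t2'); 
print([proj('top',robot.get_obs()['position']).round(1)])
```

```text
t 2.2 pos [0.688  0.0746 0.2007] w 0.087 F [-0.3 -1.3  0.5] q6 -1.68
x [-0.006 -0.    -1.   ] y [-0.06   0.998  0.   ] yang 93.4
shift mm [55.7  3.9 -0.4]
twist (x down: sign flipped) 0.9
[array([260.8, 191. ])]
```

View pics/t2.png

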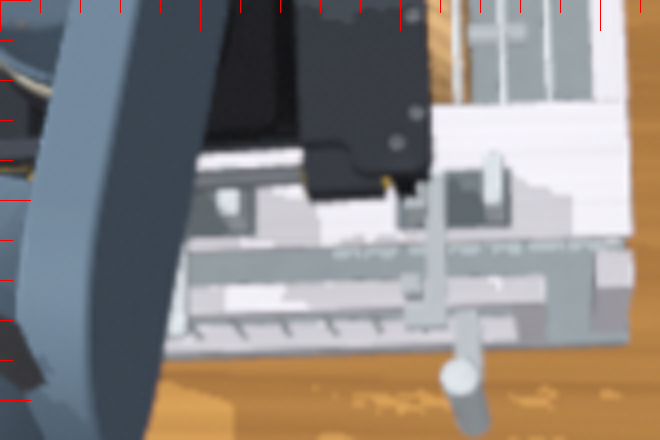

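The gripper is above the hinge catch. Its -y finger sits over the gap between the two catches (tip near (310,197) in the full picture), so the way down is clear. I'll descend and squeeze.

Request:
carry_out --commands '[[[1,0,4,0,1],[1,15,0,0,0],[1,15,0,0,0],[1,15,0,0,0],[1,10,0,0,0],[1,0,0,0,0]]]' --force 20

```text
time: 2.75
position: [0.6853, 0.0874, 0.1482]
tool_rot: [-0.016, 0.708, 0.017, 0.706]
ft_force: [-0.8, -0.3, 0.0]
grip_width: 0.087
```

Run:
```python
from h import *
need([.687,.0785,.145],np.pi/2+.045)
```

```text
t 2.75 pos [0.6853 0.0874 0.1482] w 0.087 F [-0.8 -0.3  0. ] q6 -1.65
x [-0.002  0.001 -1.   ] y [-0.047  0.999  0.001] yang 92.7
shift mm [ 3.2 -8.9  1.3]
twist (x down: sign flipped) 0.1
```

Request:
carry_out --commands '[[[1,2,-8,1,0],[1,0,0,0,0],[1,0,0,0,0]]]'

```text
time: 3.0
position: [0.6868, 0.0808, 0.1476]
tool_rot: [-0.017, 0.707, 0.018, 0.707]
ft_force: [-0.3, 1.1, 0.2]
grip_width: 0.0871
```

Run:
```python
from h import *
need([.687,.0785,.145],np.pi/2+.045)
```

```text
t 3.0 pos [0.6868 0.0808 0.1476] w 0.0871 F [-0.3  1.1  0.2] q6 -1.66
x [-0.001  0.001 -1.   ] y [-0.049  0.999  0.001] yang 92.8
shift mm [ 2.6 -2.3  0.1]
twist (x down: sign flipped) 0.2
```

Request:
carry_out --commands '[[[0.5,2,-2,0,0],[0.4,0,0,0,0],[0.3,0,0,0,0],[0.2,0,0,0,0],[0,0,0,0,0],[0,0,0,0,0],[0,0,0,0,0],[0,0,0,0,0]]]' --force 20

```text
time: 3.67
position: [0.6884, 0.0823, 0.1482]
tool_rot: [-0.013, 0.705, 0.02, 0.708]
ft_force: [-0.2, 4.1, 0.0]
grip_width: 0.0415
```

Request:
carry_out --commands '[[[0,0,0,0,0],[0,0,0,0,0],[0,0,0,0,0],[0,0,0,0,0]]]' --force 30

```text
time: 4.0
position: [0.6884, 0.0818, 0.1482]
tool_rot: [-0.014, 0.705, 0.019, 0.708]
ft_force: [0.3, 4.5, 0.0]
grip_width: 0.0251
```

Request:
carry_out --commands '[[[0,0,0,0,0],[0,0,0,0,0],[0,0,0,0,0],[0,0,0,0,0]]]' --force 40

```text
time: 4.33
position: [0.6884, 0.0817, 0.1483]
tool_rot: [-0.012, 0.705, 0.019, 0.708]
ft_force: [-0.1, 1.5, 0.2]
grip_width: 0.0249
```

Request:
carry_out --commands '[[[1,0,0,0,0],[1,0,0,0,0],[1,0,0,0,0],[1,0,0,0,0],[1,0,0,0,0],[1,-20,0,0,0],[1,-30,0,0,0],[1,0,0,0,0]]]'

```text
time: 5.0
position: [0.6873, 0.0777, 0.1977]
tool_rot: [-0.016, 0.707, 0.017, 0.707]
ft_force: [0.8, 0.1, 1.3]
grip_width: 0.0705
```

Run:
```python
from h import *
need([.6915,-.0275,.19],np.pi/2+.045)
```

```text
t 5.0 pos [0.6873 0.0777 0.1977] w 0.0705 F [0.8 0.1 1.3] q6 -1.67
x [-0.001  0.001 -1.   ] y [-0.047  0.999  0.002] yang 92.7
shift mm [   7.6 -105.3   -0.7]
twist (x down: sign flipped) 0.1
```

Request:
carry_out --commands '[[[1,0,-26,0,0],[1,0,-26,0,0],[1,0,-26,0,0],[1,0,-26,0,0],[1,0,0,0,0],[1,0,0,0,0],[1,0,0,0,0]]]'

```text
time: 5.58
position: [0.694, -0.0305, 0.2006]
tool_rot: [-0.019, 0.705, 0.017, 0.709]
ft_force: [0.6, 0.3, 0.3]
grip_width: 0.087
```

Run:
```python
from h import *
need([.6915,-.0275,.147],np.pi/2+.045)
```

```text
t 5.5833 pos [ 0.694  -0.0305  0.2006] w 0.087 F [0.6 0.3 0.3] q6 -1.82
x [ 0.006 -0.002 -1.   ] y [-0.05   0.999 -0.003] yang 92.9
shift mm [53.5  3.3 -2.6]
twist (x down: sign flipped) 0.3
```

Request:
carry_out --commands '[[[1,13,2,-1,0],[1,13,0,-1,0],[1,13,0,0,0],[1,12,0,0,0],[1,0,0,0,0],[1,0,0,0,0]]]' --force 30

```text
time: 6.08
position: [0.6925, -0.0225, 0.1483]
tool_rot: [-0.021, 0.704, 0.019, 0.71]
ft_force: [-0.2, -0.0, 0.6]
grip_width: 0.0874
```

Run:
```python
from h import *
need([.6915,-.0275,.147],np.pi/2+.045)
```

```text
t 6.0833 pos [ 0.6925 -0.0225  0.1483] w 0.0874 F [-0.2 -0.   0.6] q6 -1.82
x [ 0.008 -0.002 -1.   ] y [-0.056  0.998 -0.002] yang 93.2
shift mm [ 1.3 -4.9 -1.3]
twist (x down: sign flipped) 0.7
```

Request:
carry_out --commands '[[[0.7,0,-5,-1,0.5],[0.4,0,0,0,0],[0.2,0,0,0,0],[0,0,0,0,0],[0,0,0,0,0],[0,0,0,0,0],[0,0,0,0,0],[0,0,0,0,0]]]' --force 30

```text
time: 6.75
position: [0.6932, -0.0249, 0.1512]
tool_rot: [-0.016, 0.703, 0.017, 0.711]
ft_force: [0.2, 4.2, -0.3]
grip_width: 0.042
```

Request:
carry_out --commands '[[[0,0,0,0,0],[0,0,0,0,0],[0,0,0,0,0],[0,0,0,0,0],[0,0,0,0,0],[0,0,0,0,0]]]' --force 40

```text
time: 7.25
position: [0.6934, -0.0283, 0.1512]
tool_rot: [-0.017, 0.703, 0.015, 0.711]
ft_force: [-0.5, -0.9, -0.3]
grip_width: 0.0246
```

Request:
carry_out --commands '[[[1,0,0,0,0],[1,0,0,0,0],[1,0,0,0,0],[1,0,0,0,0],[1,0,0,0,0],[1,-20,0,0,0],[1,-35,0,0,0],[1,0,0,0,0]]]'

```text
time: 7.92
position: [0.6918, -0.0295, 0.206]
tool_rot: [-0.02, 0.704, 0.015, 0.71]
ft_force: [1.3, 0.7, 0.3]
grip_width: 0.0704
```

Run:
```python
from h import *
need([.6085,-.025,.2],np.pi/4*3+.045)
```

```text
t 7.9167 pos [ 0.6918 -0.0295  0.206 ] w 0.0704 F [1.3 0.7 0.3] q6 -1.82
x [ 0.008 -0.007 -1.   ] y [-0.049  0.999 -0.008] yang 92.8
shift mm [  5.3   8.7 -83. ]
twist (x down: sign flipped) -44.8
```

Both catches closed to about 25 mm. Next is the handle: I'll twist to 45°, move over it with the jaws half open, and take a look.

Request:
carry_out --commands '[[[0.6,0,3,-28,0],[0.6,0,3,-28,0],[0.6,0,3,-28,0],[0.6,0,0,0,-7],[0.6,0,0,0,-7],[0.6,0,0,0,-7],[0.6,0,0,0,-7],[0.6,0,0,0,-7]]]'

```text
time: 8.58
position: [0.6046, -0.0259, 0.2086]
tool_rot: [-0.241, 0.663, 0.229, 0.671]
ft_force: [0.5, -0.4, 0.1]
grip_width: 0.0526
```

Request:
carry_out --commands '[[[0.6,0,0,0,-7],[0.6,0,0,0,-3],[0.6,0,0,0,0]]]'

```text
time: 8.83
position: [0.6051, -0.0264, 0.2096]
tool_rot: [-0.303, 0.638, 0.288, 0.646]
ft_force: [0.2, 0.6, 0.6]
grip_width: 0.0523
```

Run:
```python
from h import *
need([.6085,-.025,.2],np.pi/4*3+.045)
crop('side',250,100,150,150,4,'s3'); crop('top',240,150,140,110,4,'t3')
```

```text
t 8.8333 pos [ 0.6051 -0.0264  0.2096] w 0.0523 F [0.2 0.6 0.6] q6 -2.65
x [ 0.019 -0.015 -1.   ] y [-0.759  0.651 -0.024] yang 139.4
shift mm [ 9.6 -1.4  3.3]
twist (x down: sign flipped) 1.8
```

View pics/s3.png

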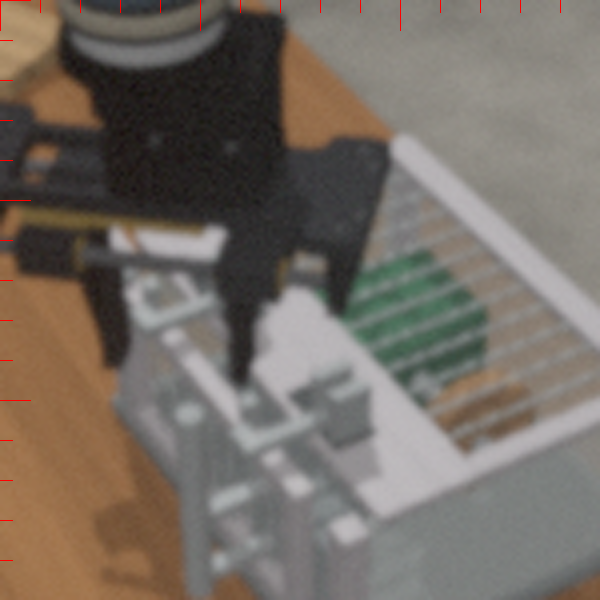

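The side view shows the free catch pressed together at (340,400) and the fingertips at (115,360) and (243,380), on either side of the handle top at (190,412). I'll go down.

Request:
carry_out --commands '[[[0.6,15,-1,3,1],[0.6,15,0,0,1],[0.6,15,0,0,0],[0.6,14,0,0,0],[0.6,0,0,0,0],[0.6,0,0,0,0]]]'

```text
time: 9.43
position: [0.6114, -0.0264, 0.1507]
tool_rot: [-0.289, 0.643, 0.271, 0.655]
ft_force: [0.7, -0.2, 1.2]
grip_width: 0.0526
```

Run:
```python
from h import *
need([.6085,-.025,.147],np.pi/4*3+.045)
```

```text
t 9.4333 pos [ 0.6114 -0.0264  0.1507] w 0.0526 F [ 0.7 -0.2  1.2] q6 -2.6
x [ 0.025 -0.017 -1.   ] y [-0.727  0.686 -0.03 ] yang 136.6
shift mm [ 3.6  3.2 -1. ]
twist (x down: sign flipped) -0.9
```

Request:
carry_out --commands '[[[0.4,2,3,-1,0],[0.2,0,0,0,0],[0.1,0,0,0,0],[0,0,0,0,0],[0,0,0,0,0],[0,0,0,0,0],[0,0,0,0,0],[0,0,0,0,0]]]' --force 30

```text
time: 10.1
position: [0.6096, -0.0247, 0.1523]
tool_rot: [-0.289, 0.642, 0.27, 0.657]
ft_force: [1.7, -0.5, -2.1]
grip_width: 0.0151
```

```bash
cat >> h.py <<'E'
def swing(hinge=None):
    o=robot.get_obs(); R=Ro.from_quat(o['tool_rot']).as_matrix(); p=o['position']
    print('t',o['time'],'pos',p.round(4),'w',round(o['grip_width'],4),'F',o['ft_force'].round(1),'q6',o['q'][5].round(2),'yang',np.degrees(np.arctan2(R[1,1],R[0,1])).round(1),'x',R[:,0].round(3))
    H=np.array(hinge); g=p[:2]-H; r=np.hypot(*g); a=np.arctan2(g[1],g[0])
    a0=np.arctan2(-.165,-.045)+.045
    print('r',r.round(4),'gate angle',((a0-a)%(2*np.pi)).round(3))
    prev=p[:2]; th=0; Rr=R.copy()
    for i in range(8): # next steps of 0.12 rad, toward r=.171, tool twisting 4 deg each
        a1=a-.12*(i+1); n=H+.171*np.array([np.cos(a1),np.sin(a1)])
        d=np.array([*(n-prev),0]); s=1000*Rr.T@d; print(i,s.round(1),end='; '); prev=n
        Rr=Rr@Ro.from_euler('x',4,degrees=True).as_matrix()
    print()
E
python3 - <<'E'
from h import *
p=robot.get_obs()['position']
c,s=np.cos(.045),np.sin(.045)
H=p[:2]+np.array([[c,-s],[s,c]])@[.045,.165]; print('hinge',H.round(4)); swing(H)
E
```

```text
hinge [0.6471 0.1422]
t 10.1 pos [ 0.6096 -0.0247  0.1523] w 0.0151 F [ 1.7 -0.5 -2.1] q6 -2.59 yang 136.5 x [ 0.03  -0.017 -0.999]
r 0.171 gate angle 0.0
0 [-0.7 18.2 -9.4]; 1 [-0.7 18.7 -8.5]; 2 [-0.7 19.1 -7.5]; 3 [-0.7 19.4 -6.6]; 4 [-0.7 19.7 -5.6]; 5 [-0.7 20.  -4.6]; 6 [-0.6 20.2 -3.6]; 7 [-0.6 20.3 -2.6];
```

The bar is gripped at about 15 mm. I'll begin the swing with a short test pull.

Request:
carry_out --commands '[[[0,0,9,-4.5,2],[0,0,9,-4.5,2],[0,0,10,-4.5,2],[0,0,10,-4.5,2],[0,0,10,-4,2],[0,0,10,-4,2]]]' --force 40

```text
time: 10.6
position: [0.5615, -0.0058, 0.1523]
tool_rot: [-0.219, 0.662, 0.189, 0.691]
ft_force: [1.9, -4.4, -1.2]
grip_width: 0.015
```

Run:
```python
from h import *
swing([.6471,.1422])
```

```text
t 10.6 pos [ 0.5615 -0.0058  0.1523] w 0.015 F [ 1.9 -4.4 -1.2] q6 -2.34 yang 123.5 x [ 0.052 -0.028 -0.998]
r 0.171 gate angle 0.303
0 [-1.2 18.9 -8. ]; 1 [-1.2 19.2 -7. ]; 2 [-1.2 19.6 -6. ]; 3 [-1.1 19.8 -5. ]; 4 [-1.  20.1 -4. ]; 5 [-0.9 20.3 -3. ]; 6 [-0.8 20.4 -2. ]; 7 [-0.7 20.5 -1. ];
```

The gate is swinging on the predicted arc, so I'll carry on through the detent.

Request:
carry_out --commands '[[[0,-0.5,13,-5,3],[0,-0.5,13,-5,3],[0,-0.5,13,-5,3],[0,-0.5,13,-4.5,3],[0,-0.5,13,-4,3],[0,-0.5,13,-4,3]]]' --force 45

```text
time: 11.1
position: [0.508, 0.0424, 0.1521]
tool_rot: [-0.106, 0.68, 0.069, 0.722]
ft_force: [-0.9, -7.9, 1.3]
grip_width: 0.015
```

Run:
```python
from h import *
swing([.6471,.1422])
```

```text
t 11.1 pos [0.508  0.0424 0.1521] w 0.015 F [-0.9 -7.9  1.3] q6 -1.9 yang 104.1 x [ 0.065 -0.044 -0.997]
r 0.1712 gate angle 0.727
0 [-1.5 19.5 -6.1]; 1 [-1.4 19.8 -5.3]; 2 [-1.3 20.  -4.3]; 3 [-1.2 20.2 -3.3]; 4 [-1.  20.4 -2.3]; 5 [-0.9 20.5 -1.3]; 6 [-0.7 20.5 -0.2]; 7 [-0.5 20.5  0.8];
```

Request:
carry_out --commands '[[[0,-1,16,-5,4],[0,-1,16,-4.5,4],[0,-1,16,-3.5,4],[0,-1,16,-3,4],[0,-1,14,-2,4],[0,0,12,-1,3]]]'

```text
time: 11.6
position: [0.4774, 0.1247, 0.152]
tool_rot: [0.046, 0.682, -0.082, 0.725]
ft_force: [-6.4, -5.7, 14.0]
grip_width: 0.0148
```

Run:
```python
from h import *
swing([.6471,.1422])
```

```text
t 11.6 pos [0.4774 0.1247 0.152 ] w 0.0148 F [-6.4 -5.7 14. ] q6 -1.27 yang 79.6 x [ 0.057 -0.056 -0.997]
r 0.1706 gate angle 1.247
0 [-1.2 19.9 -4.8]; 1 [-1.1 20.2 -3.5]; 2 [-0.9 20.3 -2.5]; 3 [-0.7 20.4 -1.5]; 4 [-0.5 20.5 -0.4]; 5 [-0.4 20.5  0.6]; 6 [-0.2 20.4  1.6]; 7 [ 0.  20.3  2.6];
```

Request:
carry_out --commands '[[[0,-2,14,-3.5,4],[0,-1.5,14,-3,4],[0,-1,13,-2,4],[0,0,9,-1,3],[0,0,2,0,0],[0,0,2,0,0]]]'

```text
time: 12.1
position: [0.4804, 0.1773, 0.1521]
tool_rot: [0.141, 0.666, -0.179, 0.71]
ft_force: [-2.5, -4.7, 1.7]
grip_width: 0.0147
```

Run:
```python
from h import *
swing([.6471,.1422])
```

```text
t 12.1 pos [0.4804 0.1773 0.1521] w 0.0147 F [-2.5 -4.7  1.7] q6 -0.87 yang 63.8 x [ 0.048 -0.065 -0.997]
r 0.1704 gate angle 1.557
0 [-1.1 20.  -4.4]; 1 [-0.9 20.3 -2.8]; 2 [-0.7 20.4 -1.8]; 3 [-0.5 20.5 -0.8]; 4 [-0.3 20.5  0.3]; 5 [-0.1 20.5  1.3]; 6 [ 0.1 20.4  2.3]; 7 [ 0.3 20.2  3.3];
```

Now let it settle, then check by picture.

Request:
carry_out --commands '[[[0,0,2,0,0],[0,0,1,0,0],[0,0,0,0,0],[0,0,0,0,0],[0,0,0,0,0],[0,0,0,0,0]]]'

```text
time: 12.6
position: [0.4803, 0.177, 0.1522]
tool_rot: [0.14, 0.667, -0.18, 0.709]
ft_force: [-1.4, -3.8, 1.7]
grip_width: 0.0149
```

Run:
```python
from h import *
swing([.6471,.1422])
cv2.imwrite('pics/s4.png',robot.camera('side')[:,:,::-1]); crop('top',150,80,300,230,2,'t4')
swing([.6471,.1422]); print(robot.get_obs()['joint_velocities'].round(3))
```

```text
t 12.6 pos [0.4803 0.177  0.1522] w 0.0149 F [-1.4 -3.8  1.7] q6 -0.87 yang 63.7 x [ 0.045 -0.068 -0.997]
r 0.1704 gate angle 1.556
0 [-1.1 19.9 -4.5]; 1 [-1.  20.3 -2.9]; 2 [-0.8 20.4 -1.8]; 3 [-0.6 20.5 -0.8]; 4 [-0.4 20.5  0.2]; 5 [-0.2 20.5  1.2]; 6 [-0.  20.4  2.2]; 7 [ 0.2 20.2  3.3]; 
t 12.7 pos [0.4803 0.1771 0.1521] w 0.015 F [-1.7 -3.9  0.7] q6 -0.87 yang 63.7 x [ 0.045 -0.068 -0.997]
r 0.1704 gate angle 1.556
0 [-1.1 20.  -4.4]; 1 [-1.  20.3 -2.9]; 2 [-0.8 20.4 -1.8]; 3 [-0.6 20.5 -0.8]; 4 [-0.4 20.5  0.2]; 5 [-0.2 20.5  1.2]; 6 [-0.  20.4  2.2]; 7 [ 0.2 20.2  3.3]; 
[ 0.001  0.    -0.001 -0.001  0.002  0.002]
```

View pics/s4.png

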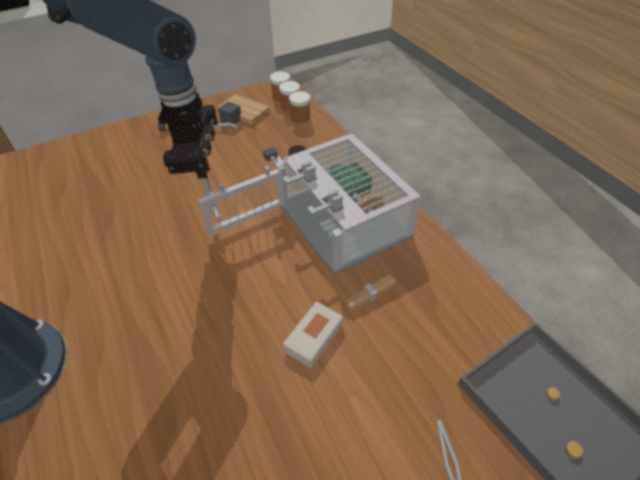

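View pics/t4.png

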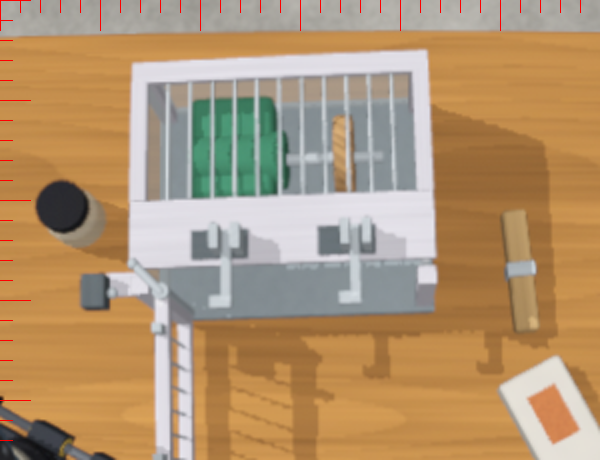

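Both pictures show the gate square to the front of the guard. In the top view it runs straight down from the hinge at (155,290), and both catches are closed at (225,240) and (347,238). The brick, jar and clamp haven't moved, and the arm is still. Handing in.

```bash
python3 -c "
from h import *
robot.hand_in(); o=robot.get_obs(); print(o['time'],o['position'],o['grip_width'])"
```

```text
the job is handed in; nothing more can be done
the job is handed in; nothing more can be done
```

The guard is open and the job is handed in, with the gripper still holding the gate wide open by its handle. I squeezed the catch nearer the hinge first, then the one nearer the free edge. Then I swung the gate out past its detent.

- **Catches:** the gripper measured about 25 mm across each squeezed catch, against the 26 mm given for fully squeezed. It reads about 1 mm low (15 mm on the 16 mm bar), so that agrees. The last top view shows both closed.
- **Gate:** its angle works out at about 1.56 rad, from the gripper position and a hinge position based on the shut handle. Both cameras also show it square to the front.
- **Holding still:** the arm was at rest at 12.7 s, gripping the bar with a set force of 45 N. About 4 N of spring pull showed at the wrist.
- **Other items:** the brick, jar and ring clamp look unmoved in the last pictures.
- **Forces:** the readings at the end of each move stayed under about 17 N. The highest included a brief 14 N upward push on the tool during the swing, which I eased by lifting slightly.

No checks failed, but no state could be read after the hand-in, so the final second of holding was not checked.

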